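# Slide pump covers onto the drip mat and spray them

### The job

Slide every pump cover on the bench wholly onto the drip mat, flat on the bench all the way and never lifted. Once all are on the mat, take the spray bottle and spray the covers one after the other from the largest to the smallest: hold the nozzle still, straight over the top of the cover's boss and about a hand's breadth (8 to 10 cm) above it, for a good three seconds each. Then stand the bottle upright wholly back on its dish, leave all the covers wholly on the mat, and do not disturb the other parts lying about.

Things in the scene. Friction and masses are not known exactly. Their poses are not given: they have to be found in the camera images.
- mat: black rubber drip mat let flush into the bench (no step), 130 mm along its x and 380 mm along its y; origin at its centre on the bench surface, z up; turned a few degrees at most about z
- dish: flat round steel parking dish for the spray bottle, 100 mm across and 6 mm thick, fixed to the bench; origin at the centre of its underside
- bottle: upright white plastic spray bottle, base 58 mm across, 162 mm tall, 0.3 kg, standing on the dish. Origin at the centre of its base, z up, x towards its nozzle (at first within 30 degrees of world x). Grip its black head from above: 30 mm wide along y, 44 mm along x, 112 to 162 mm above the base, on the axis. An 8 mm lance leaves it along x at 150 mm height and bends down to the nozzle
- nozzle (a point): mouth of the bottle's nozzle: 95 mm along x from the bottle's axis and 95 mm above its base; it sprays straight down along the bottle's -z. Axes as the bottle's
- housing: bystander: dark steel pump housing, 95 x 50 mm foot with a 72 mm drum on it, 62 mm tall, 0.9 kg; origin at the centre of its underside
- pin: bystander: upright steel pin, 28 mm across, 45 mm tall; origin at the centre of its underside
- gasket: bystander: white plastic ring, 48 mm across, 6 mm thick, lying flat; origin at the centre of its underside
- cover1: aluminium pump end cover, the largest of four sizes: a flat round flange 92 mm across and 10 mm thick with a round boss 30 mm across standing up in its middle to 40 mm above the bench; lies flat, slides freely. Origin at the centre of its underside, z up. May be absent
- cover1_top (a point): centre of the top of that cover's boss (a dark round spot), 40 mm above the underside of cover1
- cover2: aluminium pump end cover, the second largest of four sizes: a flat round flange 76 mm across and 10 mm thick with a round boss 30 mm across standing up in its middle to 40 mm above the bench; lies flat, slides freely. Origin at the centre of its underside, z up. May be absent
- cover2_top (a point): centre of the top of that cover's boss (a dark round spot), 40 mm above the underside of cover2
- cover3: aluminium pump end cover, the third largest of four sizes: a flat round flange 60 mm across and 10 mm thick with a round boss 30 mm across standing up in its middle to 40 mm above the bench; lies flat, slides freely. Origin at the centre of its underside, z up. May be absent
- cover3_top (a point): centre of the top of that cover's boss (a dark round spot), 40 mm above the underside of cover3
- cover4: aluminium pump end cover, the smallest of four sizes: a flat round flange 46 mm across and 10 mm thick with a round boss 30 mm across standing up in its middle to 40 mm above the bench; lies flat, slides freely. Origin at the centre of its underside, z up. May be absent
- cover4_top (a point): centre of the top of that cover's boss (a dark round spot), 40 mm above the underside of cover4
Things that resemble listed ones, but are neither listed nor needed, are in the scene too. What is shaped like the cover2 but turquoise is not meant.

How it is judged:
On the way, in this order (a step that is already met when the one before it is completed fails the run):
1. every cover lies wholly on the mat, at rest (x of cover1 in the frame of mat between -0.022 and 0.022 m and y of cover1 in the frame of mat between -0.147 and 0.147 m and height (world z) of each of cover1, cover2, cover3, cover4 below 0.005 m and angle between each of cover1, cover2, cover3, cover4's own z axis and vertical below 0.1 rad and linear speed of each of cover1, cover2, cover3, cover4 below 0.02 m/s and x of cover2 in the frame of mat between -0.03 and 0.03 m and y of cover2 in the frame of mat between -0.155 and 0.155 m and x of cover3 in the frame of mat between -0.038 and 0.038 m and y of cover3 in the frame of mat between -0.163 and 0.163 m and x of cover4 in the frame of mat between -0.045 and 0.045 m and y of cover4 in the frame of mat between -0.17 and 0.17 m), for 0.3 s.
2. the nozzle is held still over the boss of the largest (92 mm) cover, if there is one, for 3 s: within 14 mm sideways along each axis and 30 to 150 mm above it (x of cover1_top in the frame of nozzle between -0.014 and 0.014 m and y of cover1_top in the frame of nozzle between -0.014 and 0.014 m and z of cover1_top in the frame of nozzle between -0.15 and -0.03 m and angle between the z axis of cover1_top and the z axis of nozzle, either way round below 0.25 rad), for 3 s.
3. the nozzle is held still over the boss of the second (76 mm) cover, if there is one, for 3 s: within 14 mm sideways along each axis and 30 to 150 mm above it (x of cover2_top in the frame of nozzle between -0.014 and 0.014 m and y of cover2_top in the frame of nozzle between -0.014 and 0.014 m and z of cover2_top in the frame of nozzle between -0.15 and -0.03 m and angle between the z axis of cover2_top and the z axis of nozzle, either way round below 0.25 rad), for 3 s.
4. the nozzle is held still over the boss of the third (60 mm) cover, if there is one, for 3 s: within 14 mm sideways along each axis and 30 to 150 mm above it (x of cover3_top in the frame of nozzle between -0.014 and 0.014 m and y of cover3_top in the frame of nozzle between -0.014 and 0.014 m and z of cover3_top in the frame of nozzle between -0.15 and -0.03 m and angle between the z axis of cover3_top and the z axis of nozzle, either way round below 0.25 rad), for 3 s.
5. the nozzle is held still over the boss of the smallest (46 mm) cover, if there is one, for 3 s: within 14 mm sideways along each axis and 30 to 150 mm above it (x of cover4_top in the frame of nozzle between -0.014 and 0.014 m and y of cover4_top in the frame of nozzle between -0.014 and 0.014 m and z of cover4_top in the frame of nozzle between -0.15 and -0.03 m and angle between the z axis of cover4_top and the z axis of nozzle, either way round below 0.25 rad), for 3 s.
At the end, for the whole second after the job is handed in: every cover lies flat and still, wholly on the mat (its rim at most 3 mm over the edge), and the bottle stands upright and still on the dish, its axis within 24 mm of the dish's centre (x of cover1 in the frame of mat between -0.022 and 0.022 m and y of cover1 in the frame of mat between -0.147 and 0.147 m and height (world z) of each of cover1, cover2, cover3, cover4 below 0.005 m and angle between each of cover1, cover2, cover3, cover4, bottle's own z axis and vertical below 0.1 rad and linear speed of each of cover1, cover2, cover3, cover4, bottle below 0.01 m/s and x of cover2 in the frame of mat between -0.03 and 0.03 m and y of cover2 in the frame of mat between -0.155 and 0.155 m and x of cover3 in the frame of mat between -0.038 and 0.038 m and y of cover3 in the frame of mat between -0.163 and 0.163 m and x of cover4 in the frame of mat between -0.045 and 0.045 m and y of cover4 in the frame of mat between -0.17 and 0.17 m and horizontal distance between bottle and dish below 0.024 m and height (world z) of bottle between 0.003 and 0.009 m); the robot touches nothing.
It fails at once if a cover is lifted more than 20 mm off the bench or tipped by more than 0.3 rad (height (world z) of any of cover1, cover2, cover3, cover4 above 0.02 m or angle between any of cover1, cover2, cover3, cover4's own z axis and vertical above 0.3 rad).
It fails at once if the housing, pin or gasket is moved by more than 30 mm (distance of any of housing, pin, gasket from where it was at the start of the episode above 0.03 m).
Of cover1, cover2, cover3, cover4 only 3 to 4 are there at a start; the rules pass over those that are not, and their reading is None.
At some moment in a run one of cover1, cover2, cover3, cover4 may be knocked a few centimetres aside while the robot is not near it.
It also fails if it takes over 208 s, if anything falls off the work surface, if the arm or the gripper's body presses on something with over 40 N, if the wrist force passes 120 N, or if a joint passes its speed limit or range.

### The arm

A 6-joint arm with a two-finger parallel gripper is mounted at the origin on the work surface. World frame = base frame: x ahead of the robot, y to its left, z up, the work surface at z = 0. Lengths are in m, angles in rad, forces in N, time in s.
With the tool pointing down it reaches from about 0.275 to 0.875 m from the base axis. Payload 12.5 kg.
Tool frame: the origin (TCP) lies at the centre of the arm's flange, where the gripper is bolted on; the fingertips stand 173 mm ahead of it and the grasp point (between the pads) lies 155 mm ahead of it; z points along the fingers, y is the line along which they close (so a half turn about z gives the same grasp; the last joint's range is limited). The gripper opens to 85 mm and grips with 20 to 120 N. Pads are 22 mm wide; open, the fingers measure 114 mm over their backs; the gripper's body (76 mm by 85 mm) begins 54 mm behind the grasp point. The pads swing forward as they close: fully open they stand 13 mm farther back than shut.
Start: joints at [1.25, 0.351, 1.652, -0, 1.139, -0.085], TCP at [0.128, 0.535, 0.405] pointing down, gripper open.
Joint ranges: [-2.75, 2.75], [-0.79, 2.1], [0.01, 2.65], [-1.57, 4.71], [0.07, 3.14], [-2.87, 2.87]. Speed limits (rad/s): [2.22, 2.22, 2.79, 3.14, 3.14, 3.14].

### API

Orientations are given as a unit quaternion [x, y, z, w].
In Python, from cell import telemetry, cams, workorder gives the robot as it stands.
- The arm moves only by the tool servo_tool, never from a script. Its argument "series" is a list of rows, each a list of 5 numbers: the shift along the tool's x, y, z in units of 25 mm (1.0 is 25 mm), then the turn about the tool's z in units of 6 degrees (1.0 is 6 degrees), then the opening, from -1 (shut) to 1 (fully open). In form: [[x, y, z, twist, hand], ...]. A call has 1 to 5 rows; each row shifts and turns the commanded pose from where the row before left it, along the tool's axes as they then stand; what a row does not reach is not made up. A row lasts 1/12 s, in which the tool goes at most 41.7 mm and 7.16 degrees, less where a joint would pass 70% of its speed; a pose out of reach is approached as far as the arm can. A call is refused whole if a number of a shift passes 1 or a number of a turn 1, either way. A call with a gripper value outside its range is refused whole. The fingers move at their own pace and stop on an object; "force" is the grip in N (left out, the last holds). Time passes only in rows, so rows that do not move let the fingers close. It gives the time, the measured TCP pose, the force, the opening and the grip force at its end, in the units of the state.
- telemetry.read_state(): the state, without advancing time (a new reading comes with each control period).
- cams.snapshot(name): name is "scene" or "top" or "wrist"; returns a dict with "pixels" (400x640x3 uint8, red, green, blue), "fx", "fy", "cx", "cy" (pixels), "rvec" (rotation vector, rad) and "tvec" (3), from world to camera coordinates, as OpenCV has them; the wrist camera has in their place "mount" (4x4, takes a point from camera to tool coordinates, whose origin is the TCP and whose axes are the flange's). Camera axes: x right, y down, z forward; pixel columns grow to the right and rows downward; lengths in m; the calibration is good to about 2 mm. A picture is of the moment at which its call begins: read the wrist's pose just before it. There is no depth.
- workorder.job_done(): hands the job in; it is judged then, once.
The state is a dict: "t": time; "qpos": joint angles; "qvel": joint speeds; "effort": joint torques, N m; "eef_pos": TCP position; "tool_rot": TCP orientation; "ft_force": force on the tool from outside, world axes, zero at the start; "wrist_torque": the same for the moment, N m; "width": finger opening in m; "gripper_force": force on a finger pad.
Only numpy, scipy, OpenCV 4.12 (cv2) and the standard library are available. Lean on these libraries where they do the work, as an engineer would, in place of code of your own. Each camera call takes 0.05 s, during which the arm holds its last target. There are 200 camera calls.

## Working session

There is one attempt and no reset: what is moved stays moved. The work goes in short steps, Python scripts to look and compute and a tool call to move; the robot and the scene stay as the last step left them, time stands still between calls to the robot, and variables do not carry over. Pictures are saved under pics/ and viewed, at most 14 in all, crops included, and the job is handed in when it is done.

Besides the shell and the picture viewer there is one more tool, called as name(argument=value, ...) on one line, values as JSON. servo_tool: Moves the arm, as the interface text tells. Its arguments: {"type":"object","properties":{"series":{"type":"array"},"force":{"type":"number"}},"required":["series"]}

```bash
ls; mkdir -p pics; cat > h.py <<'E'
import numpy as np,cv2
from cell import telemetry,cams,workorder
from scipy.spatial.transform import Rotation as R
def snap(n):
    s=telemetry.read_state() if n=="wrist" else None
    c=cams.snapshot(n); c["K"]=np.array([[c["fx"],0,c["cx"]],[0,c["fy"],c["cy"]],[0,0,1.]])
    if n=="wrist":
        M=np.array(c["mount"]); T=np.eye(4); T[:3,:3]=R.from_quat(s["tool_rot"]).as_matrix(); T[:3,3]=s["eef_pos"]
        c["W"]=T@M
    else:
        r=R.from_rotvec(np.ravel(c["rvec"])).as_matrix(); W=np.eye(4); W[:3,:3]=r.T; W[:3,3]=-r.T@np.ravel(c["tvec"]); c["W"]=W
    c["bgr"]=np.ascontiguousarray(c["pixels"][:,:,::-1]); return c
def ray(c,uv,z):
    uv=np.atleast_2d(uv).astype(float); d=np.c_[uv,np.ones(len(uv))]@np.linalg.inv(c["K"]).T@c["W"][:3,:3].T
    o=c["W"][:3,3]; return o+d*((z-o[2])/d[:,2])[:,None]
def proj(c,p):
    p=(np.atleast_2d(p)-c["W"][:3,3])@c["W"][:3,:3]; q=p@c["K"].T; return q[:,:2]/q[:,2:]
E
python3 - <<'E'
from h import *
for n in("scene","top"):
    c=snap(n); cv2.imwrite(f"pics/{n}0.png",c["bgr"]); print(n,c["W"].round(3).tolist(),c["fx"])
s=telemetry.read_state();print({k:np.round(v,3).tolist() for k,v in s.items()})
E
```

```text
pics
scene [[0.753, 0.454, -0.476, 0.964], [0.657, -0.501, 0.563, -0.521], [0.017, -0.737, -0.676, 0.694], [0.0, 0.0, 0.0, 1.0]] 388.77510337896473
top [[0.028, -0.997, 0.07, 0.46], [-1.0, -0.028, -0.002, -0.017], [0.004, -0.07, -0.998, 1.475], [0.0, 0.0, 0.0, 1.0]] 497.45970125813403
{'t': 0.1, 'qpos': [1.25, 0.351, 1.652, -0.0, 1.139, -0.085], 'qvel': [0.0, -0.001, -0.001, 0.001, 0.0, -0.002], 'effort': [0.002, -50.683, -29.188, -0.0, 0.003, -0.0], 'eef_pos': [0.128, 0.535, 0.404], 'tool_rot': [0.118, 0.993, -0.001, -0.0], 'ft_force': [0.388, -0.412, -0.769], 'wrist_torque': [0.001, -0.009, 0.018], 'gripper_force': 0.0, 'width': 0.085}
```

View pics/scene0.png

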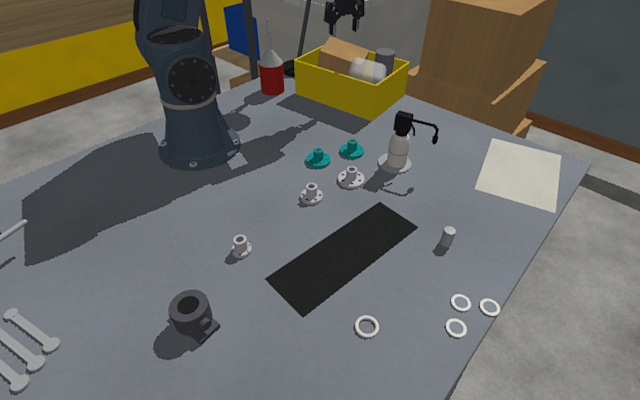

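View pics/top0.png

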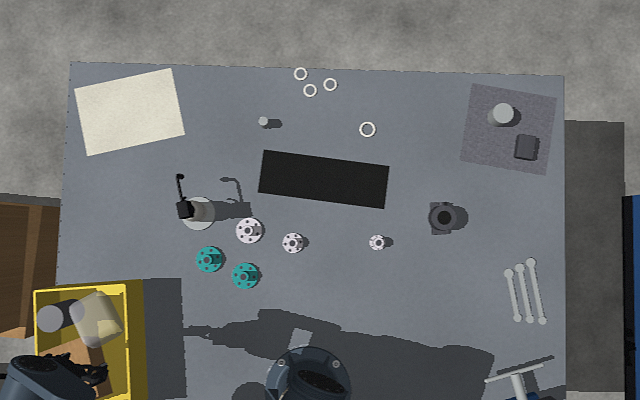

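Scene and top views: the silver covers sit at top (250,230), (292,242) and (377,242). The turquoise look-alikes are at (209,259) and (245,275). The mat is centred near (323,179), the bottle head at (185,208) with its nozzle near (180,177), and the dish at (198,212). The pin is at (264,122), the listed gasket probably the big ring at (367,129), and the housing at (442,217). The three rings at (300–330,73–90) are extras.

```bash
python3 - <<'E'
from h import *
c=snap("top"); b=c["bgr"]; hsv=cv2.cvtColor(b,cv2.COLOR_BGR2HSV); g=cv2.cvtColor(b,cv2.COLOR_BGR2GRAY)
m=(g<45).astype(np.uint8); m[:140]=0;m[215:]=0;m[:,:250]=0;m[:,400:]=0
k=max(cv2.findContours(m,0,2)[0],key=cv2.contourArea); r=cv2.minAreaRect(k); p=ray(c,cv2.boxPoints(r),0); print("mat",p.round(3).tolist(),p.mean(0).round(4),np.linalg.norm(p-np.roll(p,1,0),axis=1).round(3))
for (u,v) in [(250,230),(292,242),(377,242),(209,259),(245,275)]:
    w=b[v-22:v+22,u-22:u+22].astype(int); bg=np.median(b[240:290,320:350].reshape(-1,3),axis=0)
    mm=((np.abs(w-bg).max(2)>45)&(w.max(2)>110)).astype(np.uint8)
    cs=max(cv2.findContours(mm,0,2)[0],key=cv2.contourArea); (x,y),rr=cv2.minEnclosingCircle(cs)
    P=ray(c,[[x+u-22,y+v-22]],.01)[0]; print((u,v),P.round(4),"dia",round(2*rr*(c["W"][2,3]-.01)/c["fx"],4))
crop=cv2.resize(b[140:300,160:420],None,fx=3,fy=3,interpolation=cv2.INTER_CUBIC); cv2.imwrite("pics/crop.png",crop)
for n,uv,z in [("dish",(198,212),.006),("head",(184,209),.165),("noz",(180,177),.1),("pin",(264,122),.045),("gasket",(367,129),.0),("housing",(442,217),.03),("shadow?",(240,180),0)]: print(n,ray(c,[uv],z)[0].round(3))
E
```

```text
mat [[0.569, 0.165, 0.0], [0.698, 0.153, 0.0], [0.659, -0.224, 0.0], [0.53, -0.209, 0.0]] [ 0.6139 -0.0289  0.    ] [0.376 0.129 0.379 0.129]
(250, 230) [0.4552 0.1874 0.01  ] dia 0.0761
(292, 242) [0.4225 0.0578 0.01  ] dia 0.0607
(377, 242) [ 0.4297 -0.1903  0.01  ] dia 0.0458
(209, 259) [0.3677 0.3005 0.01  ] dia 0.0768
(245, 275) [0.3228 0.1933 0.01  ] dia 0.0765
dish [0.504 0.338 0.006]
head [0.506 0.337 0.165]
noz [0.597 0.37  0.1  ]
pin [0.77  0.149 0.045]
gasket [ 0.768 -0.156  0.   ]
housing [ 0.509 -0.377  0.03 ]
shadow? [0.603 0.219 0.   ]
```

View pics/crop.png

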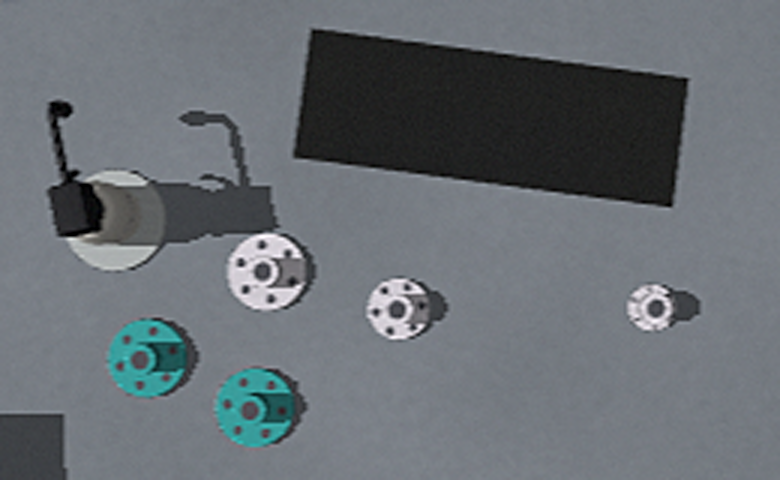

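Close crop: the three silver covers measure 76, 61 and 46 mm, so they are cover2, cover3 and cover4, and cover1 is absent. The turquoise pair are decoys. The bottle on its dish points up-left. I'll start moving towards cover2.

servo_tool(series=[[0,0,0,-1,1],[0,0,0,-1,1],[0,0,0,-0.25,1],[-1,-1,0,0,1],[-1,-1,0,0,1]])

```text
t: 0.57
eef_pos: [0.1782, 0.4845, 0.4042]
tool_rot: [-0.001, 1.0, -0.0, -0.0]
ft_force: [0.6, 0.0, 0.2]
width: 0.0859
gripper_force: 0.0
```

servo_tool(series=[[-1,-1,0,0,1],[-1,-1,0,0,1],[-1,-1,0,0,1],[-1,-1,0,0,1],[-1,-1,0,0,1]])

```text
t: 0.98
eef_pos: [0.3043, 0.3583, 0.4047]
tool_rot: [-0.0, 1.0, -0.0, -0.0]
ft_force: [0.4, 0.9, -0.9]
width: 0.0852
gripper_force: 0.0
```

servo_tool(series=[[-1,-1,0,0,1],[-1,-1,0,0,1],[-1,-1,0,0,1],[-1,-1,0,0,1],[-1,-1,0,0,1]])

```text
t: 1.4
eef_pos: [0.4293, 0.2332, 0.4047]
tool_rot: [0.0, 1.0, 0.0, -0.0]
ft_force: [0.4, 1.2, -0.6]
width: 0.0854
gripper_force: 0.0
```

servo_tool(series=[[-1,-1,0,0,1],[0,-0.9,0,0,1],[0,0,0,0,1],[0,0,0,0,1]])

```text
t: 1.73
eef_pos: [0.4536, 0.1864, 0.4045]
tool_rot: [0.001, 1.0, -0.0, -0.0]
ft_force: [-0.4, 0.4, -0.1]
width: 0.0854
gripper_force: 0.0
```

```bash
python3 - <<'E'
from h import *
s=telemetry.read_state(); m=R.from_quat(s["tool_rot"]).as_matrix(); print(np.round(s["eef_pos"],4),m[:,0].round(3),m[:,1].round(3),np.round(s["qpos"],2))
c=snap("wrist"); cv2.imwrite("pics/w1.png",c["bgr"]); print(c["W"].round(3).tolist()); print(proj(c,[[.455,.187,.04],[.4225,.058,.04],s["eef_pos"]+.155*m[:,2]]).round(0))
t=snap("top")
print(ray(t,[[247.7,230.3],[292.3,243],[378.3,242.7]],.04).round(4))
E
```

```text
[0.4536 0.1864 0.4045] [-1.     0.002  0.001] [ 0.002  1.    -0.   ] [ 0.29  0.24  1.8   0.    1.1  -1.27]
[[0.003, 0.958, 0.286, 0.38], [1.0, -0.002, -0.002, 0.188], [-0.001, 0.286, -0.958, 0.373], [0.0, 0.0, 0.0, 1.0]]
[[318. 180.]
 [198. 150.]
 [315. 278.]]
[[ 0.4547  0.1848  0.04  ]
 [ 0.4219  0.0554  0.04  ]
 [ 0.4296 -0.1917  0.04  ]]
```

View pics/w1.png

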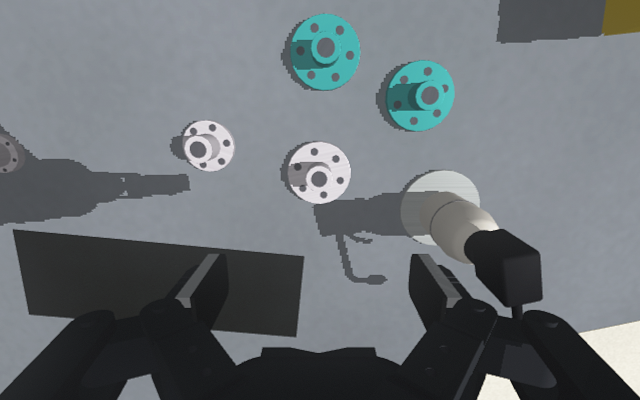

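The boss shows at (319,179), where (318,180) was predicted, so I'm descending and gripping.

servo_tool(series=[[0,0,1,0,1],[0,0,1,0,1],[0,0,1,0,1],[0,0,1,0,1],[0,0,1,0,1]], force=40)

```text
t: 2.25
eef_pos: [0.4529, 0.1882, 0.2787]
tool_rot: [-0.001, 1.0, 0.0, 0.0]
ft_force: [0.0, 0.5, 0.3]
width: 0.0855
gripper_force: 0.0
```

servo_tool(series=[[0,0,1,0,1],[0,0,1,0,1],[0,0,1,0,1],[0,0,0.6,0,1],[0,0,0,0,1]])

```text
t: 2.67
eef_pos: [0.4522, 0.1879, 0.1871]
tool_rot: [-0.001, 1.0, -0.001, -0.002]
ft_force: [-1.4, 0.2, 0.2]
width: 0.0857
gripper_force: 0.0
```

servo_tool(series=[[0,0,0,0,-1],[0,0,0,0,-1],[0,0,0,0,-1],[0,0,0,0,-1],[0,0,0,0,-1]])

```text
t: 3.08
eef_pos: [0.4536, 0.1873, 0.1907]
tool_rot: [0.0, 1.0, 0.0, 0.001]
ft_force: [-3.2, 1.1, 14.4]
width: 0.0286
gripper_force: 38.3
```

servo_tool(series=[[0,0,0,0,-1],[0,0,0,0,-1],[0,0,0,0,-1]])

```text
t: 3.33
eef_pos: [0.4536, 0.1873, 0.1907]
tool_rot: [0.0, 1.0, 0.0, 0.001]
ft_force: [-2.5, -1.1, 8.3]
width: 0.0288
gripper_force: 38.8
```

servo_tool(series=[[-0.3,-0.2,-0.04,0,-1],[-0.6,-0.4,0,0,-1],[-0.8,-0.5,0,0,-1],[-0.8,-0.5,0,0,-1],[-0.8,-0.5,0,0,-1]])

```text
t: 3.75
eef_pos: [0.5368, 0.1339, 0.1909]
tool_rot: [0.0, 1.0, -0.0, 0.0]
ft_force: [0.7, 0.2, -2.9]
width: 0.029
gripper_force: 39.7
```

servo_tool(series=[[-0.8,-0.5,0,0,-1],[-0.8,-0.5,0,0,-1],[-0.8,-0.5,0,0,-1],[-0.7,-0.4,0,0,-1],[-0.4,-0.3,0,0,-1]])

```text
t: 4.17
eef_pos: [0.625, 0.0783, 0.1909]
tool_rot: [0.001, 1.0, -0.0, 0.001]
ft_force: [0.3, -0.5, -2.9]
width: 0.0286
gripper_force: 39.7
```

servo_tool(series=[[0,0,0,0,-1],[0,0,0,0,-1]])

```text
t: 4.33
eef_pos: [0.6236, 0.0791, 0.1909]
tool_rot: [0.001, 1.0, -0.0, 0.0]
ft_force: [1.2, -0.5, 0.2]
width: 0.0285
gripper_force: 40.0
```

servo_tool(series=[[0,0,0,0,1],[0,0,0,0,1],[0,0,0,0,1],[0,0,0,0,1],[0,0,-0.6,0,1]])

```text
t: 4.75
eef_pos: [0.6223, 0.0799, 0.2036]
tool_rot: [-0.0, 1.0, -0.0, -0.002]
ft_force: [0.3, 0.7, -0.9]
width: 0.0854
gripper_force: 0.0
```

servo_tool(series=[[0,0,-1,0,1],[0,0,-1,0,1],[1,0,0,0,1],[1,-0.2,0,0,1],[1,-0.2,0,0,1]])

```text
t: 5.17
eef_pos: [0.5471, 0.0699, 0.2561]
tool_rot: [-0.0, 1.0, 0.0, 0.0]
ft_force: [-0.3, 0.5, 0.2]
width: 0.0854
gripper_force: 0.0
```

servo_tool(series=[[1,-0.2,0,0,1],[1,-0.2,0,0,1],[1,-0.1,0,0,1],[1,0,0,0,1],[1,0,0,0,1]])

```text
t: 5.58
eef_pos: [0.4219, 0.0573, 0.2559]
tool_rot: [0.0, 1.0, 0.0, 0.0]
ft_force: [0.3, -0.4, -1.0]
width: 0.0852
gripper_force: 0.0
```

servo_tool(series=[[0,0,0,0,1],[0,0,0,0,1]])

```text
t: 5.75
eef_pos: [0.4228, 0.0574, 0.256]
tool_rot: [-0.0, 1.0, 0.0, 0.0]
ft_force: [1.1, -0.2, -0.0]
width: 0.0857
gripper_force: 0.0
```

```bash
cat >> h.py <<'E'
MC=np.array([.6139,-.0289]); MY=np.deg2rad(-5.7)
def tomat(p):
    d=np.asarray(p)[:2]-MC; return np.array([np.cos(MY)*d[0]+np.sin(MY)*d[1],-np.sin(MY)*d[0]+np.cos(MY)*d[1]])
def covers(c,zr=.01,amin=100):
    h=cv2.cvtColor(c["bgr"],cv2.COLOR_BGR2HSV); m=((h[...,2]>185)&(h[...,1]<40)).astype(np.uint8); m=cv2.morphologyEx(m,cv2.MORPH_CLOSE,np.ones((5,5),np.uint8))
    out=[]
    for k in cv2.findContours(m,0,2)[0]:
        if cv2.contourArea(k)<amin: continue
        (x,y),r=cv2.minEnclosingCircle(k); out.append(((int(x),int(y)),ray(c,[[x,y]],zr)[0].round(4),round(2*r*(c["W"][2,3]-zr)/c["fx"],4)))
    return out
E
python3 - <<'E'
from h import *
c=snap("top")
for o in covers(c): 
    if o[2]<.1: print(*o,tomat(o[1]).round(3))
E
```

```text
(196, 220) [0.4792 0.3404 0.01  ] 0.0859 [-0.171  0.354]
(287, 173) [0.6253 0.0787 0.01  ] 0.0745 [0.001 0.108]
(366, 128) [ 0.7661 -0.1542  0.01  ] 0.0468 [ 0.164 -0.11 ]
(309, 90) [0.8789 0.0198 0.01  ] 0.0387 [0.259 0.075]
(329, 83) [ 0.8991 -0.04    0.01  ] 0.0394 [0.285 0.017]
(300, 73) [0.9293 0.0498 0.01  ] 0.0389 [0.306 0.11 ]
```

servo_tool(series=[[0,0,1,0,1],[0,0,1,0,1],[0,0,0.55,0,1],[0,0,0,0,1],[0,0,0,0,-1]])

```text
t: 6.22
eef_pos: [0.424, 0.0573, 0.1918]
tool_rot: [0.0, 1.0, -0.0, -0.0]
ft_force: [-0.0, 0.3, 0.1]
width: 0.0757
gripper_force: 0.0
```

servo_tool(series=[[0,0,0,0,-1],[0,0,0,0,-1],[0,0,0,0,-1],[0,0,0,0,-1],[0,0,0,0,-1]])

```text
t: 6.63
eef_pos: [0.4237, 0.0572, 0.1928]
tool_rot: [0.0, 1.0, -0.0, 0.001]
ft_force: [-0.6, -0.1, 9.0]
width: 0.0287
gripper_force: 38.8
```

servo_tool(series=[[-0.4,-0.2,0,0,-1],[-0.8,-0.4,0,0,-1],[-0.8,-0.4,0,0,-1],[-0.8,-0.4,0,0,-1],[-0.8,-0.4,0,0,-1]])

```text
t: 7.05
eef_pos: [0.5137, 0.012, 0.1927]
tool_rot: [-0.0, 1.0, 0.0, -0.001]
ft_force: [-6.4, 2.8, 9.9]
width: 0.0284
gripper_force: 39.3
```

servo_tool(series=[[-0.8,-0.4,0,0,-1],[-0.8,-0.4,0,0,-1],[-0.8,-0.4,0,0,-1],[-0.8,-0.25,0,0,-1],[-0.6,-0.2,0,0,-1]])

```text
t: 7.47
eef_pos: [0.6093, -0.0296, 0.1928]
tool_rot: [0.0, 1.0, 0.0, -0.0]
ft_force: [-6.3, 1.1, 10.3]
width: 0.0287
gripper_force: 39.8
```

servo_tool(series=[[-0.25,0,0,0,-1],[0,0,0,0,-1],[0,0,0,0,-1]])

```text
t: 7.72
eef_pos: [0.6153, -0.0294, 0.1929]
tool_rot: [0.0, 1.0, -0.0, 0.002]
ft_force: [3.0, -3.3, 4.5]
width: 0.0286
gripper_force: 39.8
```

servo_tool(series=[[0,0,0,0,1],[0,0,0,0,1],[0,0,0,0,1],[0,0,0,0,1],[0,0,-0.6,0,1]])

```text
t: 8.13
eef_pos: [0.6136, -0.0288, 0.2047]
tool_rot: [0.0, 1.0, 0.0, -0.002]
ft_force: [0.1, -0.9, -0.3]
width: 0.0849
gripper_force: 0.0
```

servo_tool(series=[[0,0,-1,0,1],[0,0,-1,0,1],[1,-0.8,0,0,1],[1,-0.8,0,0,1],[1,-0.8,0,0,1]])

```text
t: 8.55
eef_pos: [0.5384, -0.0892, 0.2572]
tool_rot: [-0.0, 1.0, -0.0, 0.0]
ft_force: [-0.1, -0.9, -1.0]
width: 0.0855
gripper_force: 0.0
```

servo_tool(series=[[1,-0.9,0,0,1],[1,-0.9,0,0,1],[1,-0.9,0,0,1],[1,-0.9,0,0,1],[0.4,-0.4,0,0,1]])

```text
t: 8.97
eef_pos: [0.427, -0.1904, 0.2568]
tool_rot: [0.001, 1.0, 0.0, -0.001]
ft_force: [0.7, 1.3, 0.5]
width: 0.0854
gripper_force: 0.0
```

servo_tool(series=[[0,0,0,0,1],[0,0,0,0,1]])

```text
t: 9.13
eef_pos: [0.4295, -0.1892, 0.2571]
tool_rot: [0.001, 1.0, 0.0, 0.0]
ft_force: [-0.8, 0.2, -0.1]
width: 0.0852
gripper_force: 0.0
```

```bash
python3 - <<'E'
from h import *
c=snap("wrist"); cv2.imwrite("pics/w2.png",c["bgr"])
print(proj(c,[.4296,-.1917,.04]))
c=snap("top")
for o in covers(c): 
    if o[2]<.1: print(*o,tomat(o[1]).round(3))
E
```

```text
[[312.44590797 227.40561645]]
(514, 386) [ 0.0276 -0.5969  0.01  ] 0.0852 [-0.527 -0.623]
(196, 220) [0.4792 0.3404 0.01  ] 0.0859 [-0.171  0.354]
(323, 178) [ 0.6137 -0.029   0.01  ] 0.059 [-0. -0.]
(287, 173) [0.6253 0.0787 0.01  ] 0.0745 [0.001 0.108]
(366, 128) [ 0.7661 -0.1542  0.01  ] 0.0468 [ 0.164 -0.11 ]
(309, 89) [0.8797 0.0198 0.01  ] 0.0397 [0.26  0.075]
(329, 84) [ 0.899  -0.0396  0.01  ] 0.0401 [0.285 0.018]
(300, 73) [0.9293 0.0498 0.01  ] 0.0389 [0.306 0.11 ]
```

View pics/w2.png

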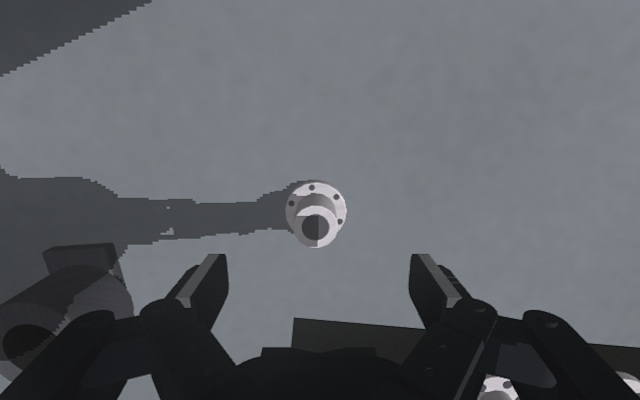

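Cover4's boss is at (315,228), as predicted. I'm descending, gripping and sliding it.

servo_tool(series=[[0,0,1,0,1],[0,0,1,0,1],[0,0,0.55,0,1],[0,0,0,0,1],[0,0,0,0,-1]])

```text
t: 9.65
eef_pos: [0.4301, -0.1884, 0.193]
tool_rot: [-0.001, 1.0, 0.0, -0.001]
ft_force: [0.3, -0.5, 0.2]
width: 0.0755
gripper_force: 0.0
```

servo_tool(series=[[0,0,0,0,-1],[0,0,0,0,-1],[0,0,0,0,-1],[0,0,0,0,-1],[0,0,0,0,-1]])

```text
t: 10.07
eef_pos: [0.4299, -0.1892, 0.1942]
tool_rot: [0.0, 1.0, -0.0, 0.001]
ft_force: [-0.6, 0.8, 8.9]
width: 0.0286
gripper_force: 38.8
```

servo_tool(series=[[-0.4,0.1,0,0,-1],[-0.8,0.2,0,0,-1],[-0.8,0.3,0,0,-1],[-0.8,0.3,0,0,-1],[-0.8,0.3,0,0,-1]])

```text
t: 10.48
eef_pos: [0.52, -0.159, 0.1942]
tool_rot: [0.0, 1.0, -0.0, -0.001]
ft_force: [-7.1, -3.1, 11.2]
width: 0.0285
gripper_force: 39.6
```

servo_tool(series=[[-0.8,0.3,0,0,-1],[-0.8,0.3,0,0,-1],[-0.8,0.2,0,0,-1],[-0.6,0.1,0,0,-1],[-0.35,0,0,0,-1]])

```text
t: 10.9
eef_pos: [0.6043, -0.136, 0.1943]
tool_rot: [-0.0, 1.0, -0.0, -0.0]
ft_force: [-13.5, 0.9, 17.9]
width: 0.0289
gripper_force: 41.1
```

servo_tool(series=[[0,0,0,0,-1],[0,0,0,0,-1],[0,0,0,0,1],[0,0,0,0,1],[0,0,0,0,1]])

```text
t: 11.32
eef_pos: [0.6029, -0.1366, 0.193]
tool_rot: [0.0, 1.0, 0.0, -0.0]
ft_force: [0.1, -0.7, -0.7]
width: 0.0638
gripper_force: 0.0
```

servo_tool(series=[[0,0,0,0,1],[0,0,0,0,1],[0,0,-0.6,0,1],[0,0,-1,0,1],[0,0,-1,0,1]])

```text
t: 11.73
eef_pos: [0.603, -0.1366, 0.2582]
tool_rot: [0.0, 1.0, 0.0, -0.001]
ft_force: [-0.2, -0.8, 0.1]
width: 0.0853
gripper_force: 0.0
```

servo_tool(series=[[1,0,-1,0,1],[1,0,-1,0,1],[1,0,-1,0,1],[1,0,-1,0,1],[1,0,-1,0,1]])

```text
t: 12.15
eef_pos: [0.4769, -0.1364, 0.3841]
tool_rot: [0.0, 1.0, 0.0, -0.0]
ft_force: [0.3, -0.8, 0.7]
width: 0.0852
gripper_force: 0.0
```

servo_tool(series=[[1,0,0,0,1],[1,0,0,0,1],[1,0,0,0,1],[0,0,0,0,1],[0,0,0,0,1]])

```text
t: 12.57
eef_pos: [0.4027, -0.1366, 0.3835]
tool_rot: [0.001, 1.0, -0.0, 0.0]
ft_force: [-0.5, 0.1, 1.1]
width: 0.0855
gripper_force: 0.0
```

```bash
python3 - <<'E'
from h import *
c=snap("top"); cv2.imwrite("pics/t2.png",cv2.resize(c["bgr"][60:310,150:480],(792,600),interpolation=cv2.INTER_CUBIC))
for o in covers(c): 
    if o[2]<.1: print(*o,tomat(o[1]).round(3))
s=snap("scene"); cv2.imwrite("pics/s2.png",cv2.resize(s["bgr"][90:210,340:460],(600,600),interpolation=cv2.INTER_CUBIC))
E
```

```text
(196, 220) [0.4792 0.3404 0.01  ] 0.0859 [-0.171  0.354]
(359, 182) [ 0.6048 -0.136   0.01  ] 0.0438 [ 0.002 -0.107]
(323, 178) [ 0.6137 -0.0294  0.01  ] 0.0585 [-0.    -0.001]
(287, 173) [0.6253 0.0787 0.01  ] 0.0745 [0.001 0.108]
(366, 128) [ 0.7661 -0.1542  0.01  ] 0.0466 [ 0.164 -0.11 ]
(309, 90) [0.8789 0.0198 0.01  ] 0.0387 [0.259 0.075]
(329, 83) [ 0.8994 -0.0398  0.01  ] 0.0393 [0.285 0.018]
(300, 73) [0.9293 0.0498 0.01  ] 0.0389 [0.306 0.11 ]
```

View pics/t2.png

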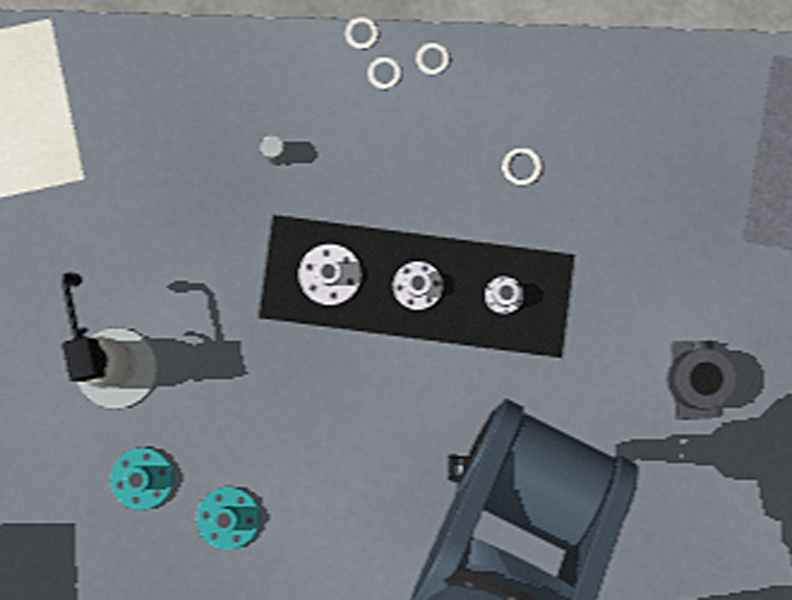

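View pics/s2.png

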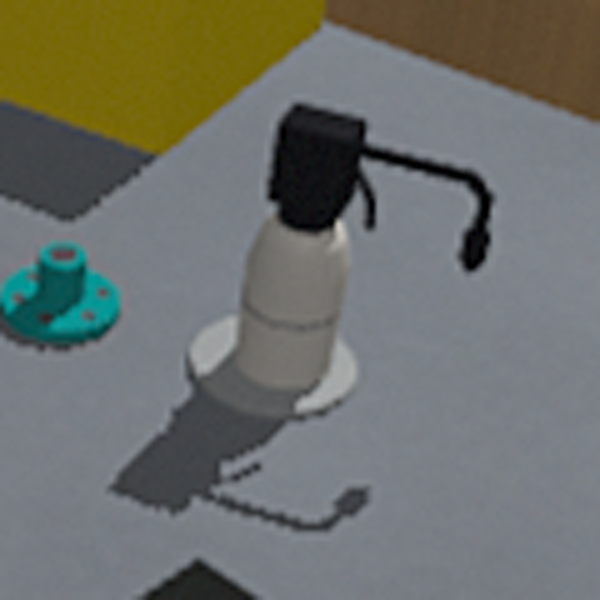

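All three covers lie on the mat, at crop (330,272), (418,285) and (505,295). The bottle head is at top crop (85,358) with its nozzle at (72,281). I'm moving over the bottle for a close view.

servo_tool(series=[[0,0.5,-0.5,0,1],[0,1,-0.6,0,1],[0,1,0,0,1],[0,1,0,0,1],[0,1,0,0,1]])

```text
t: 13.08
eef_pos: [0.404, -0.0228, 0.4109]
tool_rot: [0.0, 1.0, -0.0, 0.0]
ft_force: [0.7, -0.3, -1.2]
width: 0.0854
gripper_force: 0.0
```

servo_tool(series=[[0,1,0,0,1],[0,1,0,0,1],[0,1,0,0,1],[0,1,0,0,1],[0,1,0,0,1]])

```text
t: 13.5
eef_pos: [0.4039, 0.1027, 0.4106]
tool_rot: [-0.0, 1.0, 0.0, 0.0]
ft_force: [0.5, -0.1, 0.6]
width: 0.085
gripper_force: 0.0
```

servo_tool(series=[[-0.5,1,0,0,1],[-0.5,1,0,0,1],[-0.5,1,0,0,1],[-0.5,1,0,0,1],[-0.5,1,0,0,1]])

```text
t: 13.92
eef_pos: [0.4669, 0.2281, 0.4103]
tool_rot: [-0.0, 1.0, -0.0, -0.0]
ft_force: [-0.2, 0.0, -0.1]
width: 0.0858
gripper_force: 0.0
```

servo_tool(series=[[-0.5,1,0,0,1],[-0.5,1,0,0,1],[-0.4,1,0,0,1],[0,1,0,0,1],[0,0.4,0,0,1]])

```text
t: 14.33
eef_pos: [0.5014, 0.339, 0.4097]
tool_rot: [-0.001, 1.0, 0.0, -0.0]
ft_force: [-0.0, -0.4, -0.3]
width: 0.0854
gripper_force: 0.0
```

servo_tool(series=[[0,0,0,0,1],[0,0,0,0,1]])

```text
t: 14.5
eef_pos: [0.5009, 0.336, 0.4101]
tool_rot: [-0.0, 1.0, -0.0, -0.0]
ft_force: [-0.3, -0.4, -0.5]
width: 0.0855
gripper_force: 0.0
```

```bash
python3 - <<'E'
from h import *
import pickle
c=snap("wrist"); cv2.imwrite("pics/w3.png",c["bgr"]); pickle.dump(c,open("w3.pkl","wb"))
t=snap("top");s=snap("scene")
# nozzle triangulation
a=ray(t,[[180,177.1]],0.1)[0];
def tri(c1,u1,c2,u2):
    o1,o2=c1["W"][:3,3],c2["W"][:3,3]; d1=ray(c1,[u1],0)[0]-o1; d2=ray(c2,[u2],0)[0]-o2
    k=np.linalg.lstsq(np.c_[d1,-d2],o2-o1,rcond=None)[0]; p,q=o1+k[0]*d1,o2+k[1]*d2; return (p+q)/2,np.linalg.norm(p-q)
print("noz",tri(t,[180,177.1],s,[434,143]),a)
print("dish",ray(t,[[198.96,213.3]],.006)[0].round(4), "scene",ray(s,[[340+272/5,90+368/5]],.006)[0].round(4))
E
```

```text
noz (array([0.59624225, 0.36928558, 0.09936065]), np.float64(0.0017978066724689311)) [0.59695295 0.36960833 0.1       ]
dish [0.5006 0.3351 0.006 ] scene [0.5059 0.3288 0.006 ]
```

View pics/w3.png

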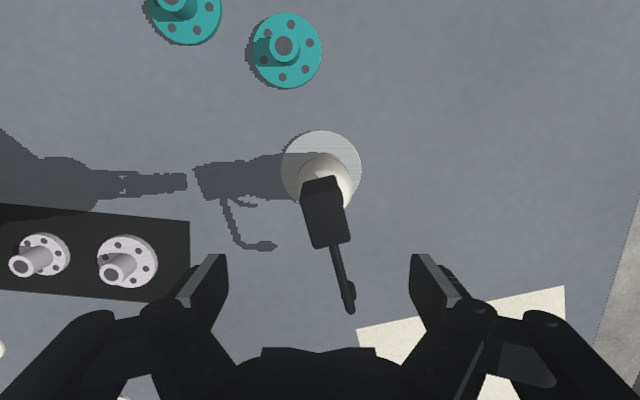

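```bash
python3 - <<'E'
from h import *
import pickle
c=pickle.load(open("w3.pkl","rb")); g=cv2.cvtColor(c["bgr"],cv2.COLOR_BGR2GRAY)
print(ray(c,[[333,246],[349,286]],.156).round(4), "tip",ray(c,[[351,312]],.101).round(4))
print("dish",ray(c,[[321,170]],.006).round(4))
m=(g<60).astype(np.uint8); m[:165]=0;m[260:]=0;m[:,:290]=0;m[:,370:]=0
m=cv2.morphologyEx(m,cv2.MORPH_OPEN,np.ones((13,13),np.uint8))
k=max(cv2.findContours(m,0,2)[0],key=cv2.contourArea); r=cv2.minAreaRect(k); b=cv2.boxPoints(r); print(b.round(0).tolist()); p=ray(c,b,.168); print(p.round(4),np.linalg.norm(p-np.roll(p,1,0),axis=1).round(4))
crop=c["bgr"][165:325,270:390]; cv2.imwrite("pics/w3c.png",cv2.resize(cv2.convertScaleAbs(crop,alpha=2.5,beta=20),(450,600),interpolation=cv2.INTER_CUBIC))
E
```

```text
[[0.5311 0.3488 0.156 ]
 [0.5669 0.3625 0.156 ]] tip [[0.6324 0.3716 0.101 ]]
dish [[0.499  0.3403 0.006 ]]
[[296.0, 182.0], [337.0, 174.0], [350.0, 242.0], [310.0, 250.0]]
[[0.4768 0.3218 0.168 ]
 [0.4712 0.3503 0.168 ]
 [0.5226 0.361  0.168 ]
 [0.5291 0.3306 0.168 ]] [0.053  0.0291 0.0525 0.0311]
```

View pics/w3c.png

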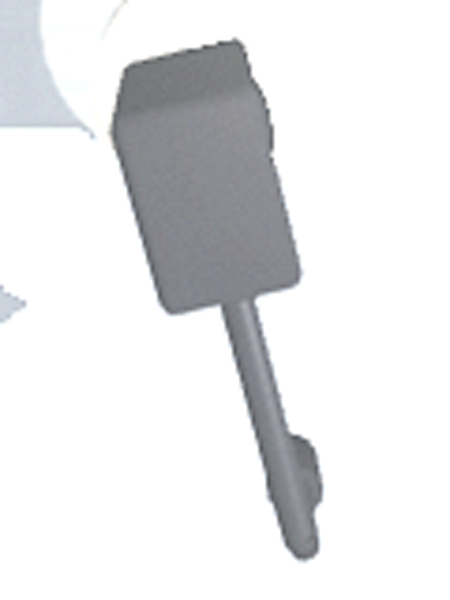

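Contrast crop: the head's top face has corners at crop (112,135), (250,97), (302,283) and (165,313). The lance runs from (238,303) to (302,548), and the nozzle bulb is near (305,465).

```bash
python3 - <<'E'
from h import *
import pickle
c=pickle.load(open("w3.pkl","rb"))
f=lambda q:np.array(q,float)/3.75+[270,165]
p=ray(c,f([[112,135],[250,97],[302,283],[165,313]]),.168); print(p.round(4),p.mean(0).round(4),np.linalg.norm(p-np.roll(p,1,0),axis=1).round(4))
for a,b in((0,3),(1,2)): d=p[b]-p[a]; print(np.rad2deg(np.arctan2(d[1],d[0])).round(1))
q=ray(c,f([[238,303],[302,548]]),.156); d=q[1]-q[0]; print(q.round(4),np.rad2deg(np.arctan2(d[1],d[0])).round(1))
n=ray(c,f([[308,470]]),.105)[0]; print("noz",n.round(4))
E
```

```text
[[0.4905 0.324  0.168 ]
 [0.483  0.3501 0.168 ]
 [0.521  0.3611 0.168 ]
 [0.5275 0.334  0.168 ]] [0.5055 0.3423 0.168 ] [0.0384 0.0272 0.0396 0.0279]
15.1
16.1
[[0.5309 0.3491 0.156 ]
 [0.5911 0.3645 0.156 ]] 14.3
noz [0.6038 0.3715 0.105 ]
```

servo_tool(series=[[-0.17,0.24,0,0,1],[0,0,0,-1,1],[0,0,0,-1,1],[0,0,0,-0.67,1],[0,0,0,0,1]])

```text
t: 15.07
eef_pos: [0.5055, 0.3417, 0.4109]
tool_rot: [-0.14, 0.99, 0.0, 0.0]
ft_force: [0.0, 0.1, -0.3]
width: 0.0856
gripper_force: 0.0
```

servo_tool(series=[[0,0,0.9,0,1],[0,0,0.9,0,1],[0,0,0.9,0,1],[0,0,0.9,0,1],[0,0,0.8,0,1]])

```text
t: 15.48
eef_pos: [0.5053, 0.3417, 0.2995]
tool_rot: [-0.138, 0.99, -0.0, -0.0]
ft_force: [0.6, -0.1, 0.1]
width: 0.0854
gripper_force: 0.0
```

servo_tool(series=[[0,0,0,0,1],[0,0,0,0,1],[0,0,0,0,-0.5],[0,0,0,0,-1],[0,0,0,0,-1]])

```text
t: 15.9
eef_pos: [0.5054, 0.3421, 0.302]
tool_rot: [-0.139, 0.99, 0.0, 0.001]
ft_force: [0.7, -0.0, -0.4]
width: 0.0517
gripper_force: 0.0
```

servo_tool(series=[[0,0,0,0,-1],[0,0,0,0,-1],[0,0,0,0,-1],[0,0,0,0,-1],[0,0,0,0,-1]])

```text
t: 16.32
eef_pos: [0.5054, 0.3419, 0.3015]
tool_rot: [-0.139, 0.99, 0.0, 0.001]
ft_force: [0.1, -2.4, 5.3]
width: 0.0295
gripper_force: 39.3
```

```bash
python3 - <<'E'
from h import *
s=telemetry.read_state(); m=R.from_quat(s["tool_rot"]).as_matrix(); print(np.round(s["eef_pos"],4),m[:,0].round(3))
for o in covers(snap("top")): 
    if o[2]<.1: print(*o,tomat(o[1]).round(3))
E
```

```text
[0.5054 0.3419 0.3015] [-0.961 -0.276 -0.001]
(515, 386) [ 0.0282 -0.5995  0.01  ] 0.0838 [-0.526 -0.626]
(359, 182) [ 0.6048 -0.136   0.01  ] 0.0438 [ 0.002 -0.107]
(323, 178) [ 0.6137 -0.0294  0.01  ] 0.0585 [-0.    -0.001]
(287, 173) [0.6253 0.0787 0.01  ] 0.0745 [0.001 0.108]
(366, 128) [ 0.7661 -0.1542  0.01  ] 0.0468 [ 0.164 -0.11 ]
(309, 89) [0.8797 0.0198 0.01  ] 0.0397 [0.26  0.075]
(329, 83) [ 0.8991 -0.04    0.01  ] 0.0394 [0.285 0.017]
(300, 73) [0.9293 0.0498 0.01  ] 0.0389 [0.306 0.11 ]
```

servo_tool(series=[[0,0,0,0,-1],[0,0,-0.3,0,-1],[0,0,-0.5,0,-1],[0,0,-0.5,0,-1],[0,0,0,0,-1]], force=60)

```text
t: 16.78
eef_pos: [0.5056, 0.3423, 0.3365]
tool_rot: [-0.139, 0.99, 0.001, 0.002]
ft_force: [0.1, 0.7, -1.8]
width: 0.0296
gripper_force: 58.9
```

servo_tool(series=[[0,0,0,0.4,-1],[0,0,0,0.6,-1],[0,0,0,0.6,-1],[0,0,0,0.6,-1],[0,0,0,0.47,-1]])

```text
t: 17.2
eef_pos: [0.5051, 0.342, 0.3334]
tool_rot: [0.002, 1.0, 0.0, 0.0]
ft_force: [0.3, 0.4, -2.6]
width: 0.029
gripper_force: 58.9
```

servo_tool(series=[[0,-0.3,0,0,-1],[-0.1,-0.6,0,0,-1],[-0.1,-0.8,0,0,-1],[-0.1,-0.8,0,0,-1],[-0.1,-0.8,0,0,-1]])

```text
t: 17.62
eef_pos: [0.5152, 0.2574, 0.3332]
tool_rot: [-0.001, 1.0, -0.0, -0.0]
ft_force: [0.5, -0.6, -3.2]
width: 0.0296
gripper_force: 59.0
```

servo_tool(series=[[-0.1,-0.8,0,0,-1],[-0.1,-0.8,0,0,-1],[-0.1,-0.8,0,0,-1],[-0.1,-0.8,0,0,-1],[-0.1,-0.8,0,0,-1]])

```text
t: 18.03
eef_pos: [0.5275, 0.1573, 0.3333]
tool_rot: [-0.001, 1.0, -0.0, 0.0]
ft_force: [0.4, -0.3, -2.3]
width: 0.0295
gripper_force: 59.0
```

servo_tool(series=[[-0.1,-0.8,0,0,-1],[0,-0.8,0,0,-1],[0,-0.6,0,0,-1],[0,0,0,0,-1],[0,0,0,0,-1]])

```text
t: 18.45
eef_pos: [0.53, 0.1032, 0.3334]
tool_rot: [0.0, 1.0, 0.0, 0.0]
ft_force: [-0.0, -0.5, -2.0]
width: 0.0295
gripper_force: 59.3
```

```bash
python3 - <<'E'
from h import *
s=telemetry.read_state(); m=R.from_quat(s["tool_rot"]).as_matrix(); print(np.round(s["eef_pos"],4),m[:,0].round(3))
c=snap("scene"); t=snap("top"); w=snap("wrist")
a=cv2.resize(c["bgr"][100:300,280:440],(480,600)); b=cv2.resize(t["bgr"][130:230,240:290],(300,600)); cv2.imwrite("pics/n1.png",np.hstack([a,b]))
print("boss px scene",proj(c,[.6253,.0787,.04]),"noz exp scene",proj(c,[s["eef_pos"][0]+.095,s["eef_pos"][1],.131]),"top",proj(t,[s["eef_pos"][0]+.095,s["eef_pos"][1],.131]))
for o in covers(t,amin=60): 
    if o[2]<.1: print(*o,tomat(o[1]).round(3))
E
```

```text
[0.53   0.1032 0.3334] [-1.     0.001 -0.   ]
boss px scene [[379.68153443 217.4681405 ]] noz exp scene [[390.07283858 183.46511969]] top [[275.37226025 168.38859554]]
(514, 386) [ 0.0276 -0.5969  0.01  ] 0.0852 [-0.527 -0.623]
(509, 280) [ 0.3309 -0.5796  0.01  ] 0.0659 [-0.227 -0.576]
(197, 212) [0.5018 0.3384 0.01  ] 0.0977 [-0.148  0.354]
(359, 182) [ 0.6048 -0.136   0.01  ] 0.0438 [ 0.002 -0.107]
(323, 178) [ 0.6137 -0.0283  0.01  ] 0.0578 [-0.     0.001]
(287, 170) [0.6344 0.0793 0.01  ] 0.0665 [0.01 0.11]
(366, 128) [ 0.7661 -0.1542  0.01  ] 0.0468 [ 0.164 -0.11 ]
(309, 89) [0.8794 0.0196 0.01  ] 0.0394 [0.259 0.075]
(329, 84) [ 0.899  -0.0396  0.01  ] 0.0401 [0.285 0.018]
(300, 73) [0.9293 0.0498 0.01  ] 0.0389 [0.306 0.11 ]
```

View pics/n1.png

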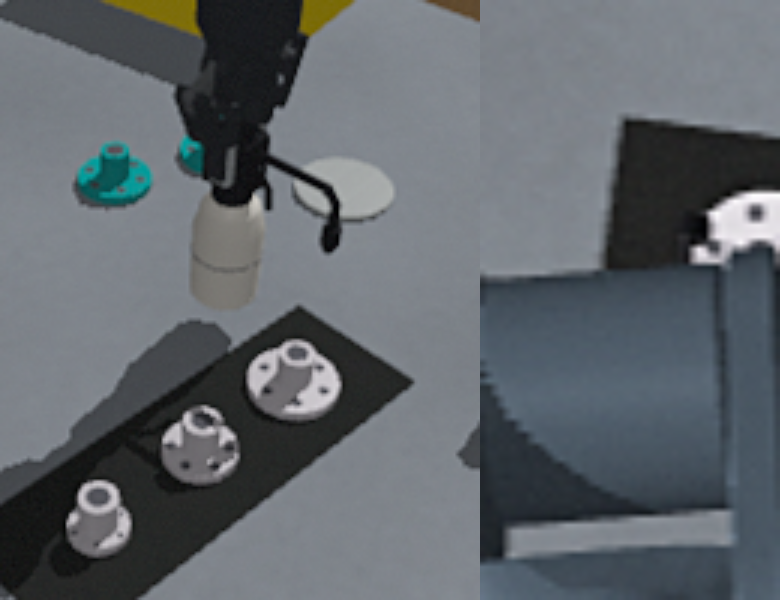

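The nozzle mouth appears at scene (390,183), exactly where predicted. I'm moving the remaining 24 mm onto cover2 and holding.

servo_tool(series=[[0,-0.5,0,0,-1],[0,-0.48,0,0,-1],[0,0,0,0,-1],[0,0,0,0,-1],[0,0,0,0,-1]])

```text
t: 19.02
eef_pos: [0.5301, 0.0798, 0.3332]
tool_rot: [0.0, 1.0, 0.0, 0.0]
ft_force: [0.3, 0.2, -2.4]
width: 0.0294
gripper_force: 59.6
```

servo_tool(series=[[0,0,0,0,-1],[0,0,0,0,-1],[0,0,0,0,-1],[0,0,0,0,-1],[0,0,0,0,-1]])

```text
t: 19.43
eef_pos: [0.5301, 0.0801, 0.3332]
tool_rot: [-0.0, 1.0, -0.0, 0.0]
ft_force: [-0.3, -0.4, -2.2]
width: 0.0293
gripper_force: 59.6
```

servo_tool(series=[[0,0,0,0,-1],[0,0,0,0,-1],[0,0,0,0,-1],[0,0,0,0,-1],[0,0,0,0,-1]])

```text
t: 19.85
eef_pos: [0.5301, 0.0799, 0.3332]
tool_rot: [0.0, 1.0, -0.0, 0.0]
ft_force: [-0.2, 0.1, -2.9]
width: 0.0292
gripper_force: 59.6
```

servo_tool(series=[[0,0,0,0,-1],[0,0,0,0,-1],[0,0,0,0,-1],[0,0,0,0,-1],[0,0,0,0,-1]])

```text
t: 20.27
eef_pos: [0.5301, 0.0799, 0.3332]
tool_rot: [0.0, 1.0, -0.0, -0.0]
ft_force: [-0.4, -0.0, -2.7]
width: 0.0294
gripper_force: 59.6
```

servo_tool(series=[[0,0,0,0,-1],[0,0,0,0,-1],[0,0,0,0,-1],[0,0,0,0,-1],[0,0,0,0,-1]])

```text
t: 20.68
eef_pos: [0.5301, 0.08, 0.3332]
tool_rot: [0.0, 1.0, 0.0, 0.0]
ft_force: [-0.3, -0.7, -2.4]
width: 0.0291
gripper_force: 59.6
```

servo_tool(series=[[0,0,0,0,-1],[0,0,0,0,-1],[0,0,0,0,-1],[0,0,0,0,-1],[0,0,0,0,-1]])

```text
t: 21.1
eef_pos: [0.5301, 0.08, 0.3332]
tool_rot: [0.0, 1.0, 0.0, -0.0]
ft_force: [0.0, -0.8, -1.3]
width: 0.0292
gripper_force: 59.6
```

servo_tool(series=[[0,0,0,0,-1],[0,0,0,0,-1],[0,0,0,0,-1],[0,0,0,0,-1],[0,0,0,0,-1]])

```text
t: 21.52
eef_pos: [0.5301, 0.0799, 0.3332]
tool_rot: [0.0, 1.0, 0.0, -0.0]
ft_force: [0.1, 0.6, -2.6]
width: 0.0296
gripper_force: 59.6
```

servo_tool(series=[[0,0,0,0,-1],[0,0,0,0,-1],[0,0,0,0,-1],[0,0,0,0,-1],[0,0,0,0,-1]])

```text
t: 21.93
eef_pos: [0.5301, 0.08, 0.3332]
tool_rot: [0.0, 1.0, -0.0, -0.0]
ft_force: [-0.0, 0.1, -2.5]
width: 0.0292
gripper_force: 59.6
```

servo_tool(series=[[0,0,0,0,-1],[0,0,0,0,-1],[0,0,0,0,-1],[0,0,0,0,-1],[0,0,0,0,-1]])

```text
t: 22.35
eef_pos: [0.5301, 0.08, 0.3332]
tool_rot: [0.0, 1.0, -0.0, 0.0]
ft_force: [-0.5, 0.5, -2.6]
width: 0.0298
gripper_force: 59.6
```

```bash
python3 - <<'E'
from h import *
s=telemetry.read_state(); print(np.round(s["eef_pos"],4))
c=snap("scene"); t=snap("top")
a=cv2.resize(c["bgr"][100:300,280:440],(480,600)); cv2.imwrite("pics/n2.png",a)
for n,p in (("c2",[.6253,.0787,.04]),("c3",[.6137,-.029,.04]),("c4",[.604,-.136,.04])): print(n,((proj(c,p)-[280,100])*3).round(0))
print("noz",((proj(c,[s["eef_pos"][0]+.095,s["eef_pos"][1],.131])-[280,100])*3).round(0))
for o in covers(t,amin=60): 
    if o[2]<.1 and .55<o[1][0]<.7: print(*o,tomat(o[1]).round(3))
E
```

```text
[0.5301 0.08   0.3332]
c2 [[299. 352.]]
c3 [[204. 419.]]
c4 [[ 99. 495.]]
noz [[313. 265.]]
(359, 182) [ 0.6048 -0.136   0.01  ] 0.0438 [ 0.002 -0.107]
(323, 178) [ 0.6132 -0.029   0.01  ] 0.0585 [-0.001 -0.   ]
(286, 171) [0.6329 0.0808 0.01  ] 0.07 [0.008 0.111]
```

View pics/n2.png

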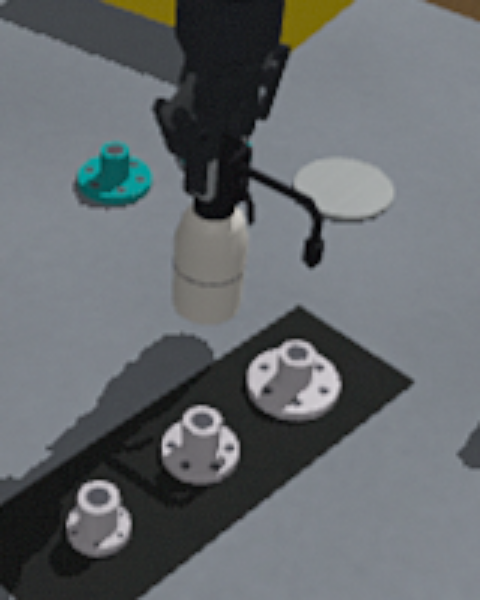

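The nozzle mouth is at (313,264), straight over cover2, held about 3.5 s, and the covers haven't moved. Cover3 is next.

servo_tool(series=[[0.05,-0.4,0,0,-1],[0.1,-0.8,0,0,-1],[0.1,-0.8,0,0,-1],[0.1,-0.8,0,0,-1],[0.1,-0.8,0,0,-1]])

```text
t: 22.87
eef_pos: [0.5185, -0.0115, 0.3332]
tool_rot: [0.0, 1.0, -0.0, -0.0]
ft_force: [1.0, 0.4, -3.1]
width: 0.0295
gripper_force: 59.6
```

servo_tool(series=[[0,-0.5,0,0,-1],[0,-0.26,0,0,-1],[0,0,0,0,-1],[0,0,0,0,-1],[0,0,0,0,-1]])

```text
t: 23.28
eef_pos: [0.5189, -0.0284, 0.3332]
tool_rot: [-0.0, 1.0, 0.0, -0.0]
ft_force: [-0.9, -0.8, -1.9]
width: 0.0293
gripper_force: 59.7
```

servo_tool(series=[[0,0,0,0,-1],[0,0,0,0,-1],[0,0,0,0,-1],[0,0,0,0,-1],[0,0,0,0,-1]])

```text
t: 23.7
eef_pos: [0.5189, -0.0289, 0.3332]
tool_rot: [-0.0, 1.0, 0.0, -0.0]
ft_force: [-0.1, -0.1, -2.2]
width: 0.0293
gripper_force: 59.7
```

servo_tool(series=[[0,0,0,0,-1],[0,0,0,0,-1],[0,0,0,0,-1],[0,0,0,0,-1],[0,0,0,0,-1]])

```text
t: 24.12
eef_pos: [0.5189, -0.0291, 0.3332]
tool_rot: [0.0, 1.0, -0.0, 0.0]
ft_force: [0.5, -0.2, -2.1]
width: 0.0296
gripper_force: 59.7
```

servo_tool(series=[[0,0,0,0,-1],[0,0,0,0,-1],[0,0,0,0,-1],[0,0,0,0,-1],[0,0,0,0,-1]])

```text
t: 24.53
eef_pos: [0.5189, -0.029, 0.3332]
tool_rot: [0.0, 1.0, 0.0, -0.0]
ft_force: [0.0, -0.2, -2.7]
width: 0.0294
gripper_force: 59.7
```

servo_tool(series=[[0,0,0,0,-1],[0,0,0,0,-1],[0,0,0,0,-1],[0,0,0,0,-1],[0,0,0,0,-1]])

```text
t: 24.95
eef_pos: [0.5189, -0.029, 0.3332]
tool_rot: [0.0, 1.0, -0.0, -0.0]
ft_force: [0.5, -0.2, -2.7]
width: 0.0295
gripper_force: 59.7
```

servo_tool(series=[[0,0,0,0,-1],[0,0,0,0,-1],[0,0,0,0,-1],[0,0,0,0,-1],[0,0,0,0,-1]])

```text
t: 25.37
eef_pos: [0.5189, -0.0291, 0.3332]
tool_rot: [0.0, 1.0, -0.0, -0.0]
ft_force: [0.5, 0.2, -2.8]
width: 0.0293
gripper_force: 59.7
```

servo_tool(series=[[0,0,0,0,-1],[0,0,0,0,-1],[0,0,0,0,-1],[0,0,0,0,-1],[0,0,0,0,-1]])

```text
t: 25.78
eef_pos: [0.5189, -0.029, 0.3332]
tool_rot: [0.0, 1.0, 0.0, -0.0]
ft_force: [0.1, -0.5, -2.3]
width: 0.0292
gripper_force: 59.7
```

servo_tool(series=[[0,0,0,0,-1],[0,0,0,0,-1],[0,0,0,0,-1],[0,0,0,0,-1],[0,0,0,0,-1]])

```text
t: 26.2
eef_pos: [0.5189, -0.029, 0.3332]
tool_rot: [0.0, 1.0, -0.0, -0.0]
ft_force: [-0.3, 1.0, -2.6]
width: 0.0295
gripper_force: 59.7
```

servo_tool(series=[[0,0,0,0,-1],[0,0,0,0,-1],[0,0,0,0,-1],[0,0,0,0,-1],[0,0,0,0,-1]])

```text
t: 26.62
eef_pos: [0.5189, -0.029, 0.3332]
tool_rot: [0.0, 1.0, 0.0, 0.0]
ft_force: [0.6, 0.4, -2.5]
width: 0.0294
gripper_force: 59.7
```

```bash
python3 - <<'E'
from h import *
s=telemetry.read_state(); print(np.round(s["eef_pos"],4))
c=snap("scene"); t=snap("top")
a=cv2.resize(c["bgr"][100:300,280:440],(480,600)); cv2.imwrite("pics/n3.png",a)
print("noz",((proj(c,[s["eef_pos"][0]+.095,s["eef_pos"][1],.131])-[280,100])*3).round(0))
for o in covers(t,amin=60): 
    if o[2]<.1 and .4<o[1][0]<.7: print(*o,tomat(o[1]).round(3))
E
```

```text
[ 0.5189 -0.029   0.3332]
noz [[211. 331.]]
(197, 212) [0.5018 0.3384 0.01  ] 0.0977 [-0.148  0.354]
(359, 182) [ 0.6046 -0.1358  0.01  ] 0.0435 [ 0.001 -0.107]
(322, 175) [ 0.624  -0.0262  0.01  ] 0.0531 [0.01  0.004]
(286, 173) [0.6251 0.0793 0.01  ] 0.0738 [0.    0.109]
```

View pics/n3.png

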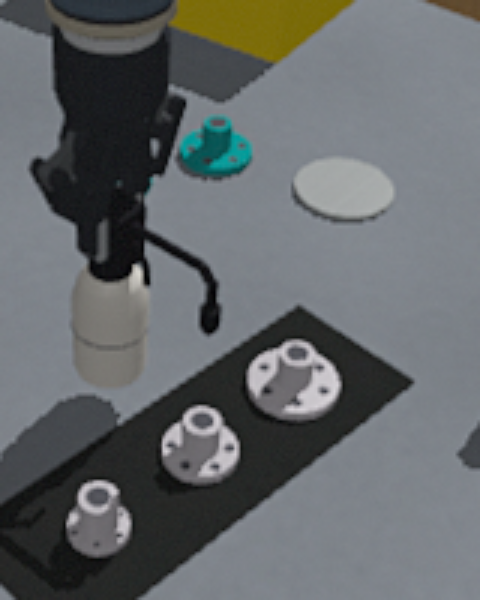

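The nozzle is at (210,330) over cover3 and everything is still in place. Cover4 is next.

servo_tool(series=[[0.05,-0.4,0,0,-1],[0.1,-0.8,0,0,-1],[0.1,-0.8,0,0,-1],[0.1,-0.8,0,0,-1],[0.05,-0.8,0,0,-1]])

```text
t: 27.13
eef_pos: [0.5084, -0.1205, 0.3332]
tool_rot: [0.0, 1.0, -0.0, -0.0]
ft_force: [0.2, 0.7, -3.1]
width: 0.0293
gripper_force: 59.7
```

servo_tool(series=[[0,-0.48,0,0,-1],[0,-0.2,0,0,-1],[0,0,0,0,-1],[0,0,0,0,-1],[0,0,0,0,-1]])

```text
t: 27.55
eef_pos: [0.5089, -0.1354, 0.3331]
tool_rot: [-0.0, 1.0, 0.0, -0.0]
ft_force: [-0.0, 0.7, -2.5]
width: 0.0294
gripper_force: 59.7
```

servo_tool(series=[[0,0,0,0,-1],[0,0,0,0,-1],[0,0,0,0,-1],[0,0,0,0,-1],[0,0,0,0,-1]])

```text
t: 27.97
eef_pos: [0.5089, -0.1359, 0.3332]
tool_rot: [-0.0, 1.0, -0.0, 0.0]
ft_force: [-0.2, -0.0, -3.3]
width: 0.0295
gripper_force: 59.7
```

servo_tool(series=[[0,0,0,0,-1],[0,0,0,0,-1],[0,0,0,0,-1],[0,0,0,0,-1],[0,0,0,0,-1]])

```text
t: 28.38
eef_pos: [0.5088, -0.1361, 0.3332]
tool_rot: [0.0, 1.0, 0.0, -0.0]
ft_force: [-1.5, -0.6, -1.8]
width: 0.0295
gripper_force: 59.7
```

servo_tool(series=[[0,0,0,0,-1],[0,0,0,0,-1],[0,0,0,0,-1],[0,0,0,0,-1],[0,0,0,0,-1]])

```text
t: 28.8
eef_pos: [0.5088, -0.136, 0.3332]
tool_rot: [0.0, 1.0, -0.0, -0.0]
ft_force: [-0.3, 0.5, -2.6]
width: 0.0292
gripper_force: 59.7
```

servo_tool(series=[[0,0,0,0,-1],[0,0,0,0,-1],[0,0,0,0,-1],[0,0,0,0,-1],[0,0,0,0,-1]])

```text
t: 29.22
eef_pos: [0.5088, -0.136, 0.3332]
tool_rot: [0.0, 1.0, 0.0, 0.0]
ft_force: [1.0, 0.6, -2.8]
width: 0.0298
gripper_force: 59.7
```

servo_tool(series=[[0,0,0,0,-1],[0,0,0,0,-1],[0,0,0,0,-1],[0,0,0,0,-1],[0,0,0,0,-1]])

```text
t: 29.63
eef_pos: [0.5088, -0.1361, 0.3332]
tool_rot: [0.0, 1.0, -0.0, -0.0]
ft_force: [-0.1, 0.9, -2.5]
width: 0.0294
gripper_force: 59.7
```

servo_tool(series=[[0,0,0,0,-1],[0,0,0,0,-1],[0,0,0,0,-1],[0,0,0,0,-1],[0,0,0,0,-1]])

```text
t: 30.05
eef_pos: [0.5088, -0.136, 0.3332]
tool_rot: [0.0, 1.0, -0.0, -0.0]
ft_force: [0.0, 1.0, -2.2]
width: 0.0294
gripper_force: 59.7
```

servo_tool(series=[[0,0,0,0,-1],[0,0,0,0,-1],[0,0,0,0,-1],[0,0,0,0,-1],[0,0,0,0,-1]])

```text
t: 30.47
eef_pos: [0.5088, -0.136, 0.3332]
tool_rot: [0.0, 1.0, 0.0, -0.0]
ft_force: [0.1, 0.4, -2.2]
width: 0.0296
gripper_force: 59.7
```

servo_tool(series=[[0,0,0,0,-1],[0,0,0,0,-1],[0,0,0,0,-1],[0,0,0,0,-1],[0,0,0,0,-1]])

```text
t: 30.88
eef_pos: [0.5088, -0.136, 0.3332]
tool_rot: [0.0, 1.0, -0.0, 0.0]
ft_force: [-0.1, -0.2, -2.2]
width: 0.0293
gripper_force: 59.7
```

```bash
python3 - <<'E'
from h import *
s=telemetry.read_state(); print(np.round(s["eef_pos"],4))
c=snap("scene"); t=snap("top")
a=cv2.resize(c["bgr"][100:320,260:440],(490,600)); cv2.imwrite("pics/n4.png",a)
print("noz",((proj(c,[s["eef_pos"][0]+.095,s["eef_pos"][1],.131])-[260,100])*2.72).round(0),"c4",((proj(c,[.604,-.136,.04])-[260,100])*2.72).round(0))
for o in covers(t,amin=60): 
    if o[2]<.1 and .4<o[1][0]<.7: print(*o,tomat(o[1]).round(3))
E
```

```text
[ 0.5088 -0.136   0.3332]
noz [[143. 369.]] c4 [[144. 448.]]
(197, 212) [0.5013 0.3388 0.01  ] 0.0967 [-0.149  0.355]
(323, 178) [ 0.6137 -0.0294  0.01  ] 0.0585 [-0.    -0.001]
(287, 173) [0.6253 0.0787 0.01  ] 0.0745 [0.001 0.108]
```

View pics/n4.png

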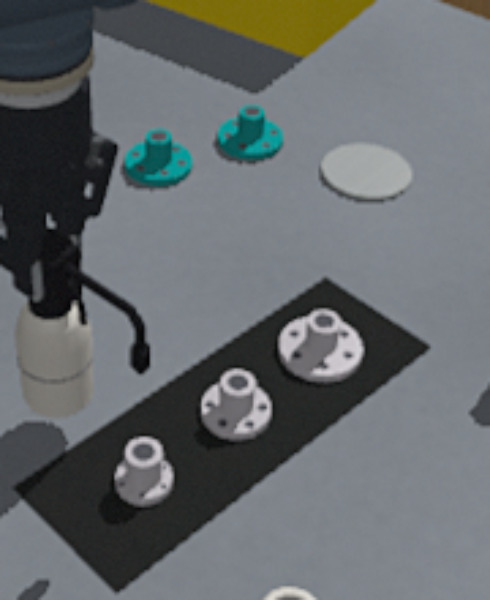

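The nozzle is at (142,370) over cover4's boss at (144,448), and that hold is done. I'm carrying the bottle back over the dish at (0.502, 0.338).

servo_tool(series=[[0.09,0.4,0,0,-1],[0.1,0.8,0,0,-1],[0.1,0.9,0,0,-1],[0,0.9,0,0,-1],[0,0.9,0,0,-1]])

```text
t: 31.4
eef_pos: [0.5011, -0.037, 0.3332]
tool_rot: [0.0, 1.0, 0.0, -0.0]
ft_force: [0.6, -0.1, -3.4]
width: 0.0297
gripper_force: 59.7
```

servo_tool(series=[[0,0.9,0,0,-1],[0,0.9,0,0,-1],[0,0.9,0,0,-1],[0,0.9,0,0,-1],[0,0.9,0,0,-1]])

```text
t: 31.82
eef_pos: [0.5011, 0.0756, 0.3332]
tool_rot: [0.0, 1.0, 0.0, -0.0]
ft_force: [0.2, 0.4, -2.2]
width: 0.0296
gripper_force: 59.7
```

servo_tool(series=[[0,0.9,0,0,-1],[0,0.9,0,0,-1],[0,0.9,0,0,-1],[0,0.9,0,0,-1],[0,0.9,0,0,-1]])

```text
t: 32.23
eef_pos: [0.501, 0.1881, 0.3332]
tool_rot: [-0.0, 1.0, 0.0, -0.0]
ft_force: [-0.6, -0.0, -1.7]
width: 0.0294
gripper_force: 59.7
```

servo_tool(series=[[0,0.9,0,0,-1],[0,0.9,0,0,-1],[0,0.9,0,0,-1],[0,0.9,0,0,-1],[0,0.9,0,0,-1]])

```text
t: 32.65
eef_pos: [0.5009, 0.3005, 0.3332]
tool_rot: [-0.0, 1.0, -0.0, -0.0]
ft_force: [-0.0, -0.2, -2.4]
width: 0.0295
gripper_force: 59.7
```

servo_tool(series=[[0,0.9,0,0,-1],[0,0.6,0,0,-1],[0,0.1,0,0,-1],[0,0,0,0,-1],[0,0,0,0,-1]])

```text
t: 33.07
eef_pos: [0.5015, 0.3385, 0.333]
tool_rot: [0.0, 1.0, -0.0, -0.0]
ft_force: [0.3, 0.1, -2.4]
width: 0.0296
gripper_force: 59.7
```

servo_tool(series=[[0,0,0.4,0,-1],[0,0,0.4,0,-1],[0,0,0.3,0,-1],[0,0,0.1,0,-1],[0,0,0.06,0,-1]])

```text
t: 33.48
eef_pos: [0.5018, 0.3385, 0.3016]
tool_rot: [0.0, 1.0, -0.001, -0.0]
ft_force: [-5.0, -4.6, 17.1]
width: 0.0296
gripper_force: 62.0
```

servo_tool(series=[[0,0,0,0,-1],[0,0,0,0,-1],[0,0,0,0,-1]])

```text
t: 33.73
eef_pos: [0.5018, 0.3387, 0.3016]
tool_rot: [0.0, 1.0, -0.0, 0.0]
ft_force: [0.1, -2.1, 0.5]
width: 0.0294
gripper_force: 60.1
```

Contact is felt, so I'm releasing and rising.

servo_tool(series=[[0,0,0,0,1],[0,0,0,0,1],[0,0,0,0,1],[0,0,0,0,1],[0,0,0,0,1]])

```text
t: 34.15
eef_pos: [0.5017, 0.339, 0.3017]
tool_rot: [0.0, 1.0, 0.0, 0.0]
ft_force: [-0.4, 0.5, -0.7]
width: 0.0856
gripper_force: 0.0
```

servo_tool(series=[[0,0,0,0,1],[0,0,-0.6,0,1],[0,0,-1,0,1],[0,0,-1,0,1],[0,0,-1,0,1]])

```text
t: 34.57
eef_pos: [0.5016, 0.3389, 0.3927]
tool_rot: [0.0, 1.0, -0.0, -0.0]
ft_force: [-0.3, 0.7, 0.6]
width: 0.0853
gripper_force: 0.0
```

servo_tool(series=[[0.3,0,-1,0,1],[1,-0.5,-0.3,0,1],[1,-0.5,0,0,1],[1,-0.5,0,0,1],[1,-0.5,0,0,1]])

```text
t: 34.98
eef_pos: [0.3929, 0.2883, 0.4243]
tool_rot: [0.0, 1.0, 0.0, 0.0]
ft_force: [-0.3, 0.4, 0.4]
width: 0.0852
gripper_force: 0.0
```

servo_tool(series=[[1,0,0,0,1],[1,0,0,0,1],[0,0,0,0,1],[0,0,0,0,1],[0,0,0,0,1]])

```text
t: 35.4
eef_pos: [0.3446, 0.2891, 0.4245]
tool_rot: [-0.0, 1.0, 0.0, 0.0]
ft_force: [-0.4, 0.1, -0.7]
width: 0.0852
gripper_force: 0.0
```

```bash
python3 - <<'E'
from h import *
c=snap("scene"); t=snap("top")
a=cv2.resize(c["bgr"][90:320,260:460],(522,600)); b=cv2.resize(t["bgr"][140:260,150:200],(250,600)); cv2.imwrite("pics/end.png",np.hstack([a,b]))
for o in covers(t,amin=60): 
    if o[2]<.1: print(*o,tomat(o[1]).round(3))
print(np.round(telemetry.read_state()["eef_pos"],3))
E
```

```text
(196, 221) [0.4762 0.3403 0.01  ] 0.08 [-0.174  0.354]
(198, 201) [0.5352 0.337  0.01  ] 0.056 [-0.115  0.356]
(359, 182) [ 0.6048 -0.136   0.01  ] 0.0438 [ 0.002 -0.107]
(323, 178) [ 0.6137 -0.0294  0.01  ] 0.0585 [-0.    -0.001]
(286, 173) [0.6251 0.0793 0.01  ] 0.0738 [0.    0.109]
(366, 128) [ 0.7661 -0.1542  0.01  ] 0.0466 [ 0.164 -0.11 ]
(309, 90) [0.8789 0.0198 0.01  ] 0.0387 [0.259 0.075]
(329, 83) [ 0.8994 -0.0398  0.01  ] 0.0393 [0.285 0.018]
(300, 73) [0.9293 0.0498 0.01  ] 0.0389 [0.306 0.11 ]
[0.345 0.289 0.424]
```

View pics/end.png

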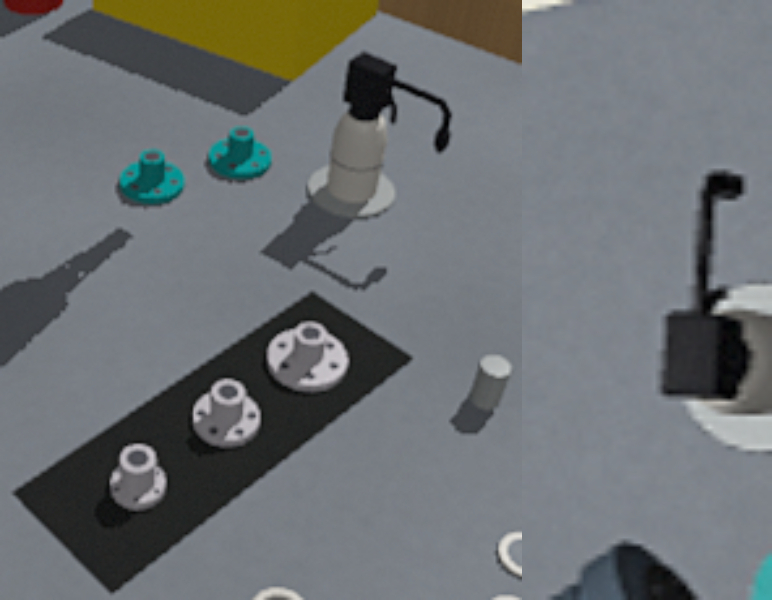

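The bottle stands upright on the dish (base near (352,195)), the covers are all on the mat at (308,355), (227,415) and (138,480), and the arm is clear. I'm handing the job in.

```bash
python3 -c "
from cell import workorder; print(workorder.job_done())"
```

```text
the job is handed in; nothing more can be done
None
```

The job is handed in: the three covers present (76, 60 and 46 mm; the 92 mm one was absent) lie on the mat and were each sprayed in order for over 3 s, and the bottle stands back on its dish; the hand-in returned no verdict.

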